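Load a dowel into the drilling jig against its hidden stop

TASK

Take the longer of the two dowels from the rack, lay it in the open V-groove of the drilling jig, clear of the cover, and then push it along the groove under the cover until you feel its end firmly against the stop hidden inside. Push gently, since the stop sits on a soft spring and must not be rammed, and leave the dowel lying in the groove, still touching the stop. Leave the other dowel and the things round about where they are.

Things in the scene. Friction and masses are not known exactly. Their poses are not given: they have to be found in the camera images.
- long_dowel_mid (a point): Centre of the long dowel: a plain round wooden rod, 16 mm in diameter and 200 mm long, about 50 g, both ends alike. x runs along the rod; the point is on its axis, half-way along. At the start it lies level in one of the rack's two notch pairs, its axis 87 mm above the table; the rack touches it only within 33 mm either side of its centre, the rest overhangs freely.
- short_dowel_mid (a point): Centre of the short dowel: same wood and 16 mm diameter, but 120 mm long; x runs along the rod. It lies in the rack's other notch pair, parallel to the long one and 88 mm beside it (axis to axis). To be left alone.
- rack: Fixed wooden rack under both dowels: a thick board 60 x 150 x 56 mm with two pairs of V-notched blocks, tops 86 mm above the table. Origin: centre of its underside. The dowels lie along its x, at y = +44 and -44 mm; which lies where varies.
- jig: Fixed wooden drilling jig on a thick board 205 x 90 x 46 mm. Origin on the table under the groove; x runs along the groove in the pushing direction, z up. A 90 degree V-groove runs from x = -105 mm (open end: a sheer end face, nothing of the jig before it) to a back wall at x = +88 mm. The V-block is 34 mm wide, its flat top 78 mm above the table, the groove 20 mm wide at the top.
- groove_entry (a point): Point above the groove's open end on the axis of a dowel lying in the groove: 79 mm above the table, at y = 0 of the jig. Axes as the jig's, x is the pushing direction. A dowel laid in with its front end 10 mm short of the cover overhangs this end by 85 mm; when home it overhangs by 30 to 55 mm. Sliding it takes less than 1 N.
- groove_mouth (a point): Point on the same dowel axis at the near edge of the cover, 125 mm further along x; axes as the jig's. From here a wooden cover bridges the groove for 80 mm; it is 36 mm wide, its top 103 mm above the table. The passage under it is 22 mm wide and its roof is 93 mm above the table. Under it, out of sight, is the stop: a 13 mm round pad whose face looks back along the groove.
- cover_top (a point): Middle of the cover's top, 40 mm beyond its near edge (axes as the jig's). The stop below it is set anew each time, its face 20 to 45 mm inside the near edge; nothing outside shows where. The pad is on a damped spring: it yields 1 mm per 2 N, plus 0.8 N per 10 mm/s of speed, at most 8 mm, and must never feel over 15 N. When let go it comes back out and brings the dowel with it.
- roll: Bystander: roll of brown paper tape lying flat, 60 mm across, 24 mm high. Origin: centre of its underside.
- tin: Bystander: round gold tin, 64 mm across, 34 mm high. Origin: centre of its underside.
- spool: Bystander: small spool of ribbon lying flat, 53 mm across, 22 mm high. Origin: centre of its underside.

How it is judged (in metres and radians):
On the way, in this order (a step that is already met when the one before it is completed fails the run):
1. the long dowel lies in the open groove, its front end not yet under the cover (y of long_dowel_mid in the frame of jig between -0.003 and 0.003 m and z of long_dowel_mid in the frame of jig between 0.0763137 and 0.0823137 m and angle between the x axis of long_dowel_mid and the x axis of jig, either way round below 0.05 rad and x of long_dowel_mid in the frame of jig between -0.17 and -0.08 m), for 0.1 s.
2. the dowel's end is pressed on the hidden stop, with more than 0.5 N (y of long_dowel_mid in the frame of jig between -0.003 and 0.003 m and z of long_dowel_mid in the frame of jig between 0.0763137 and 0.0823137 m and angle between the x axis of long_dowel_mid and the x axis of jig, either way round below 0.05 rad and contact force between long_dowel and stop_pad_c0 above 0.5 N), for 0.05 s.
At the end, for the whole second after the job is handed in: The long dowel lies at rest in the groove (axis within 3 mm of the groove's axis, within 0.05 rad of its direction), its front end within 2 mm of the face of the hidden stop, and nothing holds it (y of long_dowel_mid in the frame of jig between -0.003 and 0.003 m and z of long_dowel_mid in the frame of jig between 0.0763137 and 0.0823137 m and angle between the x axis of long_dowel_mid and the x axis of jig, either way round below 0.05 rad and distance between long_dowel_mid and stop_pad_c0 below 0.104 m and linear speed of long_dowel below 0.01 m/s); the robot touches nothing.
It fails at once if the stop is pressed with more than 15 N (contact force between long_dowel and stop_pad_c0 above 15 N).
It fails at once if the short dowel is moved by more than 15 mm (distance of short_dowel_mid from where it was at the start of the episode above 0.015 m).
It fails at once if the tape roll, the tin or the spool is moved by more than 20 mm (distance of any of roll, tin, spool from where it was at the start of the episode above 0.02 m).
It also fails if it takes over 51 s, if anything falls off the work surface, if the arm or the gripper's body presses on something with over 40 N, if the wrist force passes 120 N, or if a joint passes its speed limit or range.

ROBOT

A 6-joint arm with a two-finger parallel gripper is mounted at the origin on the work surface; the furniture and walls round the work are solid. World frame = base frame: x ahead of the robot, y to its left, z up, the work surface at z = 0. Lengths are in mm, angles in rad, forces in N, time in s.
With the tool pointing down it reaches from about 275 to 750 mm from the base axis. Payload 10.2 kg.
Tool frame: the origin (TCP) lies midway between the tips of the shut fingers; the grasp point (between the pads) lies behind it (r.pinch_z is the z of the grasp point in the tool frame, in mm); z points along the fingers, y is the line along which they close (so a half turn about z gives the same grasp; the last joint's range is limited). The gripper opens to 88 mm and grips with 3 to 60 N. Pads are 18 mm wide; open, the fingers measure 123 mm over their backs; the gripper's body (75 mm by 187 mm) begins 45 mm behind the grasp point.
Start: joints at [1.101, 0.313, 1.498, -0, 1.331, -0.223], TCP at [128.271, 509.095, 238.72] pointing down, gripper open.
Joint ranges: [-2.94, 2.94], [-0.97, 2.17], [0.19, 2.56], [-1.23, 4.37], [0.02, 3.11], [-2.88, 2.88]. Speed limits (rad/s): [2.39, 2.39, 3.01, 3.14, 3.14, 3.14].

INTERFACE

Orientations are given as a unit quaternion [w, x, y, z].
In Python, from bench import r, viewer, ticket gives the robot as it stands.
- The arm moves only by the tool jog_arm, never from a script. Its argument "commands" is one flat list of numbers, 7 for each row, row after row: the finger opening in cm, from 0 to 8.81, then the shift along the world's x, y, z in cm, then the turn, a rotation vector about the world's x, y, z in degrees. In form: [grip, x, y, z, ax, ay, az, grip, x, y, z, ax, ay, az, ...]. A call has 1 to 8 rows; each row is the pose to reach, as a shift and turn from the pose commanded when the call began; what a row does not reach only later rows make up. A row lasts 1/10 s, in which the tool goes at most 50 mm and 8.59 degrees, less where a joint would pass 70% of its speed; a pose out of reach is approached as far as the arm can. A call with a gripper value outside its range is refused whole. The fingers move at their own pace and stop on an object; the grip force is fixed at half the most. Time passes only in rows, so rows that repeat a pose let the fingers close. It gives the time, the measured TCP pose, the force, the opening and the grip force at its end, in the units of the state.
- r.state(): the state, without advancing time (a new reading comes with each control period).
- viewer.read_camera(name): name is "side" or "top"; returns (picture, depth): 384x512x3 uint8, blue, green, red; 384x512 float32, mm along the optical axis (not along the pixel's ray), 0 where there is no reading.
- viewer.camera_info(name): a dict with "fx", "fy", "cx", "cy" (pixels), "rvec" (rotation vector, rad) and "tvec" (3), from world to camera coordinates, as OpenCV has them. Camera axes: x right, y down, z forward; pixel columns grow to the right and rows downward; lengths in mm; the calibration is good to about 2 mm. A picture is of the moment at which its call begins. camera_info takes no time and is no camera call.
- ticket.job_done(): hands the job in; it is judged then, once.
The state is a dict: "time_s": time; "joints": joint angles; "dq": joint speeds; "tau": joint torques, N m; "ee_pos": TCP position; "tcp_rot": TCP orientation; "contact_force": force on the tool from outside, world axes, zero at the start; "wrist_torque": the same for the moment, N m; "width": finger opening in mm; "grip_force": force on a finger pad.
Only numpy, scipy, OpenCV 4.12 (cv2) and the standard library are available. Lean on these libraries where they do the work, as an engineer would, in place of code of your own. Each camera call takes 0.05 s, during which the arm holds its last target. There are 200 camera calls.

## Working session

There is one attempt and no reset: what is moved stays moved. The work goes in short steps, Python scripts to look and compute and a tool call to move; the robot and the scene stay as the last step left them, time stands still between calls to the robot, and variables do not carry over. Pictures are saved under pics/ and viewed, at most 10 in all, crops included, and the job is handed in when it is done.

Besides the shell and the picture viewer there is one more tool, called as name(argument=value, ...) on one line, values as JSON. jog_arm: Moves the arm, as the interface text tells. Its arguments: {"type":"object","properties":{"commands":{"type":"array","items":{"type":"number"}}},"required":["commands"]}

```bash
mkdir -p pics; cat > h.py <<'E'
import numpy as np,cv2
from bench import r,viewer,ticket
def cam(n):
    i=viewer.camera_info(n);R=cv2.Rodrigues(np.array(i["rvec"],float))[0];return i,R,np.array(i["tvec"],float).ravel()
def ray(n,u,v,z):
    i,R,t=cam(n);d=R.T@np.array([(u-i["cx"])/i["fx"],(v-i["cy"])/i["fy"],1]);c=-R.T@t
    return c+d*(z-c[2])/d[2]
def cloud(n,D):
    i,R,t=cam(n);v,u=np.indices(D.shape);P=np.stack([(u-i["cx"])/i["fx"]*D,(v-i["cy"])/i["fy"]*D,D],-1)
    return (P-t)@R
E
python3 - <<'E'
from h import *
for n in("top","side"):
    p,d=viewer.read_camera(n);cv2.imwrite(f"pics/{n}0.png",p);np.save(n+"0.npy",d)
    i,R,t=cam(n);print(n,-R.T@t,R[2],i["fx"])
s=r.state();print(s,r.pinch_z)
E
```

```text
top [ 345.58414767 -268.99029868 1112.65574449] [ 1.88948357e-01 -1.60401621e-04 -9.81987012e-01] 417.82147416595745
side [  927.94254323 -1189.16360462   599.9151684 ] [-0.35944705  0.81242942 -0.45908197] 437.63251033605417
{'time_s': 0.1, 'joints': array([ 1.10060424e+00,  3.13391309e-01,  1.49831649e+00, -1.29511114e-05,
        1.33102871e+00, -2.23410760e-01]), 'dq': array([ 2.27222534e-05, -1.72113914e-03, -1.50214463e-03,  5.67749457e-04,
        1.09574163e-03, -6.67742185e-04]), 'tau': array([ 1.83959484e-03, -4.02814007e+01, -2.52647048e+01,  6.95757126e-02,
        3.41891649e-02, -9.20152206e-05]), 'ee_pos': array([128.17074515, 508.89497229, 238.23650292]), 'tcp_rot': array([-1.88478431e-04,  1.23076242e-01,  9.92397053e-01, -5.40015836e-04]), 'contact_force': array([-1.19664248,  0.66747878, -0.08592075]), 'wrist_torque': array([0.00556012, 0.00412175, 0.02038815]), 'grip_force': 0.0, 'width': 88.14375612484557} -18.700000000000003
```

View pics/top0.png

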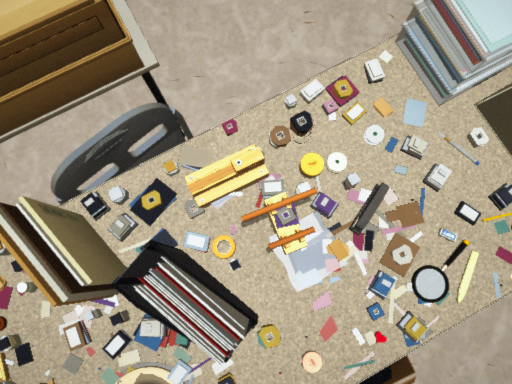

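View pics/side0.png

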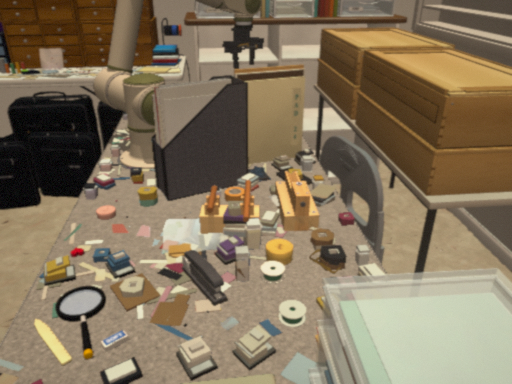

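The top view shows the rack at about (287,222), with the long dowel at (280,205) and the short one at (291,238). The jig is at (227,175). In the side view the rack is at (230,215) and the jig at (296,200). Next I'll zoom in and measure.

```bash
python3 - <<'E'
from h import *
p=cv2.imread("pics/top0.png");d=np.load("top0.npy");P=cloud("top",d)
c=p[130:270,170:350];q=cv2.imread("pics/side0.png")[150:250,180:340]
cv2.imwrite("pics/c0.png",np.vstack([cv2.resize(c,(440,342),interpolation=2),cv2.resize(q,(440,256),interpolation=2)]))
hsv=cv2.cvtColor(p,cv2.COLOR_BGR2HSV)
print(hsv[205,280],hsv[238,291],hsv[175,205],p[205,280],[P[y,x].round() for x,y in((280,205),(291,238),(380,0),(227,175),(145,375))])
m=cv2.inRange(hsv,(5,170,120),(14,255,255));m[:130]=0;m[270:]=0;m[:,:170]=0;m[:,350:]=0
n,l,st,ce=cv2.connectedComponentsWithStats(m)
for k in range(1,n):
    if st[k,4]>40:
        (cx,cy),(w,h),a=cv2.minAreaRect(np.argwhere(l==k)[:,::-1].astype(np.float32))
        Q=P[l==k];print(st[k],(cx,cy,w,h,a),np.median(Q,0).round(1))
        b=cv2.boxPoints(((cx,cy),(w,h),a));print([ray("top",*x,87)[:2].round(1) for x in b],ray("top",cx,cy,87).round(1))
# jig: height map
Z=P[...,2];mm=((Z>65)&(Z<112)).astype(np.uint8);mm[:130]=0;mm[215:]=0;mm[:,:170]=0;mm[:,275:]=0
for y in range(140,212,4): print(y,' '.join('%3d'%Z[y,x] for x in range(180,272,4)))
E
```

```text
[ 14 201 209] [ 14 196 219] [ 25 121 249] [ 44 120 209] [array([ 514., -311.,   90.]), array([ 433., -339.,   94.]), array([1670., -811., -704.]), array([ 590., -175.,   78.]), array([92., 11., 13.])]
[242 188  75  34 274] (278.76812744140625, 204.11798095703125, 6.161586284637451, 78.90972900390625, 68.74949645996094) [ 508.4 -290.1   91.7]
[array([ 485.7, -215. ]), array([ 563.1, -396.6]), array([ 548.6, -402.3]), array([ 471.5, -221. ])] [ 517.  -308.1   87. ]
[269 228  45  21 244] (291.0689392089844, 237.6724090576172, 6.127945899963379, 47.90939712524414, 68.1985855102539) [ 433.3 -338.2   92.4]
[array([ 418.2, -283. ]), array([ 464.8, -391.5]), array([ 450.9, -397.2]), array([ 404.5, -288.9])] [ 434.5 -339.9   87. ]
140 -346 -354  -4   0   1  -4  -2  -3  -4  -3   0  -2  -2  -4  -1  -1  -3   0   0   0  -5  -6  -9
144  -1   0  -3   0  -5  -4  -1  -5  -3  -6   3   0   0  -2  -1  -2   1  -1  -2   3  -3  -4  -3
148  -1  30  32  30  25  26  -1   0  -4  -4   0  -1  -2  -7  -2   1  42  43  45 101   9  -3  -6
152  34  31  31  29  29  29  28  29  32  -2  -6  -6  -3  -4  43  43  47 102 10
[... 662 characters left out ...]
  40  47  42  29   6  -3  36
184  -3  -4  74  74  70  66  70  73  73  65  41  39  43  41  44  43  40  26   2  -2  -3  39  45
188  -4  -3   0  68  72  76  74  64  43  42  44  46  42  41  46  21   2  -2   0  -3  -3  38  42
192   2   0  -2  77  75  64  42  42  44  44  46  44  45  23   1   0  -3  -4  -1  -2  -1  39  38
196  -4  -2  -2   0  45  46  44  41  47  45  41  17  18  18  -3  -4   0  -3  -1  -4  -1  23  22
200  -1  -1  16  15  41  44  44  44  43  19  22  20  15  -3   1   1  -4  -2  -3   0   0  54  51
204   0  14  14  13  14  44  38  21  15  18  18  17  -2  -1   0  -2  -4   0  -2   0  -2   5  86
208  -2  -1  15   0  -4  17  -2  -6  -4  22  -2   0  -1  -2  -3   2   0  -2  -1   1  -6  94  91
```

View pics/c0.png

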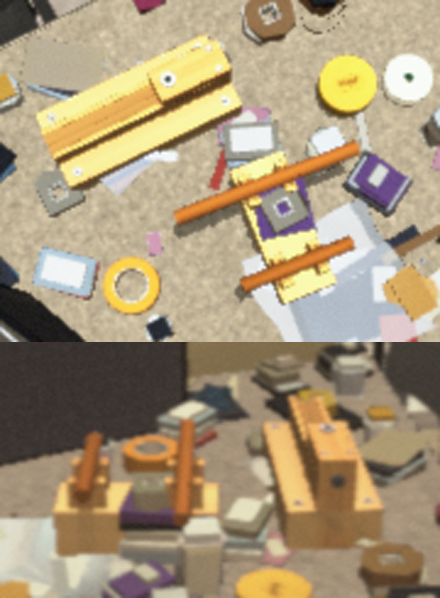

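The crop shows the cover at the jig's right end, about (270,155) in the full image, and the open end at its left, about (190,185). So the push runs towards image right, which is roughly −y in the world. Next I'll fit the jig by ray casting onto the known planes.

```bash
cat >> h.py <<'E'
def rays(n,uv,z): return np.array([ray(n,u,v,z)[:2] for u,v in uv])
def rect(X):
    c,(w,h),a=cv2.minAreaRect(X.astype(np.float32));return np.round(c,1),round(w,1),round(h,1),round(a,1)
E
python3 - <<'E'
from h import *
d=np.load("top0.npy");P=cloud("top",d);Z=P[...,2]
p=cv2.imread("pics/top0.png");g=cv2.cvtColor(p,cv2.COLOR_BGR2GRAY)
roi=np.zeros(Z.shape,bool);roi[140:212,175:272]=1;roi[195:,235:]=0
def big(m):
    n,l,s,c=cv2.connectedComponentsWithStats(m.astype(np.uint8));k=1+np.argmax(s[1:,4]);return l==k
cov=big(roi&(Z>92)&(Z<112)); X=rays("top",np.argwhere(cov)[:,::-1],103);print("cover",rect(X),X.mean(0))
blk=big(roi&(Z>59)&(Z<112)); X=rays("top",np.argwhere(blk&~cov&(Z<83))[:,::-1],78);print("vblock open",rect(X),X.mean(0))
brd=big(roi&(Z>33)&(Z<59)); X=rays("top",np.argwhere(brd)[:,::-1],46);print("board",rect(X))
X=P[blk&~cov&(Z<83)][:,:2];mu=X.mean(0);u=np.linalg.svd(X-mu)[2][0];print("block PCA",mu,u,np.degrees(np.arctan2(u[1],u[0])))
# dowel ends etc. obstacles near pickup
for n in("roll",):pass
E
```

```text
cover (array([ 627.3, -226.1]), 37.2, 79.8, 27.9) [ 627.23139666 -226.00231925]
vblock open (array([ 598.2, -174.3]), 38.4, 209.7, 28.0) [ 581.6566511  -145.52335558]
board (array([ 572.3, -184.7]), 35.1, 204.4, 27.9)
block PCA [ 582.9315755  -144.86631403] [-0.41148497  0.91141654] 114.29815266897073
```

```bash
python3 - <<'E'
from h import *
A=[]
for n in("top","side"):
    d=np.load(n+"0.npy");P=cloud(n,d)[d>0].reshape(-1,3);A.append(P)
P=np.vstack(A)
ok=(P[:,2]>0)&(P[:,2]<900)&(P[:,0]>-100)&(P[:,0]<800)&(abs(P[:,1])<600);P=P[ok]
H=np.zeros((18,24),int)
for x,y,z in P: H[int((x+100)//50),int((y+600)//50)]=max(H[int((x+100)//50),int((y+600)//50)],z)
print("      "+' '.join('%4d'%y for y in range(-600,600,50)))
for k in range(18):print('%5d'%(k*50-100),' '.join('%4d'%v for v in H[k]))
E
```

```text
-600 -550 -500 -450 -400 -350 -300 -250 -200 -150 -100  -50    0   50  100  150  200  250  300  350  400  450  500  550
 -100    0    0    0    0    0    0    2   11   37   37   25  278  256    0    0    0    0    0    0    0    0    0    0    0
  -50    0    0    0    0    1    2   32   32   35   13  284  292  292    0    0    0    0    0    0    0    0    0    0    0
    0    0    0    1    2   45   45   34   32    5   15  283  293  292  278    0    0    0    0  501    0    0    0    0    0
   50    0    2   10    3    3    3    3   46   48    6  264  286  284   15    4    5    9    5  501  500  470  462  455    0
  100   15   16   15   22   21    4    4   46   45   15   20   15   13   33   30   38    6    3   55  500  499  453  449  347
  150   13   11    4   21   22   46   45  315  293    2   17   68   71   36   34   49   46    4   55   55  498  497  494  347
  200   19    5    5    4    4   45  173  326  325  315  277   72   71   66   58   59   39    6    4   18    0  495  493    0
  250   28   19    3    5    4    5  174  323  325  325  318  318    0  300  313   12    4    5   
[... 587 characters left out ...]
   79   13   31   46   51   45   40   33    0    0    0    0    0    0
  550   60   76   77   97   96   58   47  102  102   80   79   32   30   38   47   13   91   82    0    0    0    0    0    0
  600    4   75   77   36   36    5  105  108  107   80   47   48    3    2    3  102  101    0    0    0    0    0    0  310
  650    7    4   25   37   36   37  104  106   48   37   36   38    2    0  103  103    0    0    0    0    0  311  311  310
  700   25   23    3   17   38   38   37    4   24   20    2    1    0   99  102    0    0    0    0  145  310  311  310  308
  750   25   20   25   27   38   37    3    3   25   20    0    0   78   94    0    0    0  144  311  311  310  307  307  302
```

```bash
python3 - <<'E'
from h import *
A=[]
for n in("top","side"):
    d=np.load(n+"0.npy");A.append(cloud(n,d)[d>0].reshape(-1,3))
P=np.vstack(A)
# tall boxes fine map
Q=P[(P[:,2]>125)&(P[:,2]<340)&(P[:,0]>100)&(P[:,0]<480)&(P[:,1]>-300)&(P[:,1]<120)]
g=20
H={}
for x,y,z in Q: k=(int(x//g),int(y//g));H[k]=max(H.get(k,0),int(z))
ys=range(-300,120,g);print("     "+' '.join('%4d'%y for y in ys))
for x in range(140,480,g):print('%4d '%x+' '.join('%4d'%H.get((x//g,y//g),0) for y in ys))
# arm: coordinates in j1 plane
a=1.1006;u=np.array([np.cos(a),np.sin(a)]);w=np.array([-u[1],u[0]])
s=P[:,:2]@u;l=P[:,:2]@w
m=(s>-150)&(s<700)&(abs(l)<250)&(P[:,2]>120)&(P[:,2]<1100)
for z in range(150,1100,50):
    k=m&(P[:,2]>=z)&(P[:,2]<z+50)
    if k.sum()>10: print(z,k.sum(),np.percentile(s[k],[2,25,50,75,98]).round(),np.percentile(l[k],[2,50,98]).round())
E
```

```text
-300 -280 -260 -240 -220 -200 -180 -160 -140 -120 -100  -80  -60  -40  -20    0   20   40   60   80  100
 140    0    0    0    0  153  164    0    0    0    0    0    0    0    0    0    0    0    0    0    0    0
 160    0    0    0    0  218  285    0    0    0    0    0    0    0    0    0    0    0    0    0    0    0
 180    0    0    0  163  315  293  293    0    0    0    0    0    0    0    0    0    0    0    0    0    0
 200    0    0  159  319  319  318  294  293  274  241    0    0    0    0    0    0    0    0    0    0    0
 220    0  162  321  324  326  324  317  314  295  279  266    0    0    0    0    0    0    0    0    0    0
 240    0  166  287  324  323  325  325  318  315  295  284  290    0    0    0    0    0    0    0    0    0
 260    0    0  182  290  323  324  324  325  320  317  296  299  316  313    0    0    0    0    0    0  311
 280    0    0    0    0  262  323  325  325  325  322  318  296  318  318  314    0    0    0    0  300  312
 300    0    0    0    0    0  246  315  324  325  325  323  317  318  318  318  317    0    0  284  301  302
 320 
[... 610 characters left out ...]
   0    0    0    0    0    0    0    0    0
 440    0    0    0    0    0    0    0    0    0    0    0    0    0    0    0    0    0    0    0    0    0
 460    0    0    0    0    0    0    0    0    0    0    0    0    0    0    0    0    0    0    0    0    0
150 813 [-106.  -63.  -57.  -35.  226.] [-246.  -61.  232.]
200 1144 [-69. -61. -53. -29. 457.] [-247.  -34.  236.]
250 2772 [-65. -12. 222. 266. 557.] [-249. -208.  226.]
300 1731 [ -5. 232. 298. 423. 593.] [-248. -197.  231.]
350 627 [  8.  31.  68. 477. 528.] [ 78. 196. 240.]
400 652 [ 24.  48.  88. 486. 527.] [ 59. 196. 240.]
450 1031 [ 42.  82. 377. 466. 544.] [ 44.  91. 233.]
500 81 [ 52.  72. 105. 313. 381.] [ 56. 196. 237.]
```

jog_arm(commands=[5,0,0,4.5,0,0,0,5,0,0,9,0,0,0,5,0,0,13.5,0,0,0,5,0,0,18,0,0,0,5,2,-4,19,0,0,-6,5,4,-8,19,0,0,-12,5,6,-12,19,0,0,-18,5,8,-16,19,0,0,-24])

```text
time_s: 0.9
ee_pos: [208.5, 347.5, 428.4]
tcp_rot: [-0.0, 0.328, 0.945, -0.0]
contact_force: [1.3, -0.8, -0.2]
width: 50.1
grip_force: 0.0
```

jog_arm(commands=[4.5,2.5,-4,0,0,0,-4,4.5,5,-8,0,0,0,-8,4.5,7.5,-12,0,0,0,-12,4.5,10,-16,0,0,0,-16,4.5,12.5,-20,0,0,0,-20,4.5,15,-24,0,0,0,-24,4.5,17,-28.5,0,0,0,-28.8,4.5,19,-33,0,0,0,-28.8])

```text
time_s: 1.7
ee_pos: [398.6, 17.1, 428.6]
tcp_rot: [-0.0, 0.553, 0.833, 0.0]
contact_force: [1.4, -0.0, 0.4]
width: 45.2
grip_force: 0.0
```

jog_arm(commands=[4.5,2,-4.5,0,0,0,0,4.5,4,-9,0,0,0,0,4.5,6,-13.5,0,0,0,0,4.5,8,-18,-2,0,0,0,4.5,9,-22,-5,0,0,0,4.5,9.6,-26,-9,0,0,0,4.5,9.6,-27.2,-13,0,0,0,4.5,9.6,-27.2,-17,0,0,0])

```text
time_s: 2.5
ee_pos: [493.6, -254.9, 255.7]
tcp_rot: [-0.001, 0.553, 0.833, -0.0]
contact_force: [0.9, 0.5, -1.0]
width: 44.9
grip_force: 0.0
```

```bash
python3 - <<'E'
from h import *
s=r.state();print(s["joints"].round(3),s["ee_pos"],s["tcp_rot"])
for n in("top","side"):
    p,d=viewer.read_camera(n);cv2.imwrite(f"pics/{n}1.png",p);np.save(n+"1.npy",d)
a=cv2.imread("pics/top1.png")[110:290,110:360];b=cv2.imread("pics/side1.png")[20:270,100:360]
cv2.imwrite("pics/c1.png",np.hstack([cv2.resize(a,(400,288)),cv2.resize(b,(400,384))[:288] if 0 else cv2.resize(b,(300,288))]))
E
```

```text
[-0.687  0.37   1.373 -0.     1.4   -1.087] [ 493.63516967 -254.88592559  255.71268844] [-9.12477088e-04  5.52590946e-01  8.33452104e-01 -6.41739999e-05]
```

View pics/c1.png

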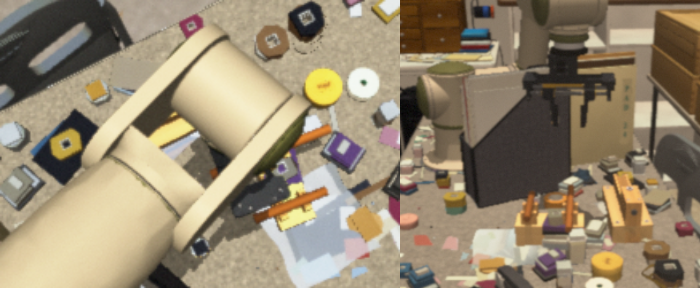

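The wrist is over the dowel's rear half, and both views show the fingers straddling it with clear space around. Now the descent and grasp.

jog_arm(commands=[4.5,0.05,0,-4,0,0,0,4.5,0.05,0,-8,0,0,0,4.5,0.05,0,-12,0,0,0,4.5,0.05,0,-14,0,0,0,4.5,0.05,0,-16,0,0,0,4.5,0.05,0,-17.5,0,0,0,4.5,0.05,0,-18.7,0,0,0,4.5,0.05,0,-18.7,0,0,0])

```text
time_s: 3.4
ee_pos: [495.1, -252.8, 71.9]
tcp_rot: [-0.0, 0.551, 0.834, 0.0]
contact_force: [-0.3, 0.2, 0.7]
width: 45.2
grip_force: 0.0
```

jog_arm(commands=[3,0,0,0,0,0,0,2.5,0,0,0,0,0,0,2,0,0,0,0,0,0,1.6,0,0,0,0,0,0,1.2,0,0,0,0,0,0,0.8,0,0,0,0,0,0,0.8,0,0,0,0,0,0,0.8,0,0,0,0,0,0])

```text
time_s: 4.2
ee_pos: [494.7, -253.0, 71.8]
tcp_rot: [0.0, 0.552, 0.834, -0.0]
contact_force: [-1.6, -0.6, 1.8]
width: 15.1
grip_force: 29.9
```

jog_arm(commands=[0.8,0,0,1,0,0,0,0.8,0,0,3,0,0,0,0.8,0,0,6,0,0,0,0.8,0,0,9,0,0,0,0.8,1,2,10,0,0,0,0.8,2.5,5,10,0,0,1,0.8,4,8,10,0,0,2,0.8,4.5,11,10,0,0,3])

```text
time_s: 5.0
ee_pos: [540.6, -141.6, 172.3]
tcp_rot: [0.0, 0.529, 0.849, 0.0]
contact_force: [-0.3, 0.5, -0.8]
width: 14.7
grip_force: 30.0
```

jog_arm(commands=[0.8,0.5,3,0,0,0,1,0.8,0.3,6,0,0,0,1.8,0.8,-0.5,9,0,0,0,1.8,0.8,-1.3,10.6,0,0,0,1.8,0.8,-1.3,10.6,0,0,0,1.8,0.8,-1.3,10.6,0,0,0,1.8])

```text
time_s: 5.6
ee_pos: [527.0, -37.5, 172.1]
tcp_rot: [0.0, 0.516, 0.857, 0.0]
contact_force: [-0.0, -0.5, -0.1]
width: 14.8
grip_force: 30.0
```

```bash
python3 - <<'E'
from h import *
s=r.state();print(s["joints"].round(3),s["ee_pos"],s["tcp_rot"],s["width"])
for n in("top","side"):
    p,d=viewer.read_camera(n);cv2.imwrite(f"pics/{n}2.png",p);np.save(n+"2.npy",d)
a=cv2.imread("pics/top2.png")[110:270,150:350];b=cv2.imread("pics/side2.png")[110:270,190:360]
cv2.imwrite("pics/c2.png",np.hstack([cv2.resize(a,(400,320)),cv2.resize(b,(340,320))]))
E
```

```text
[-0.293  0.381  1.584 -0.     1.176 -0.779] [526.98205843 -37.52699129 172.13504375] [4.25740831e-04 5.16121277e-01 8.56515409e-01 1.51579592e-05] 14.77537559131897
```

View pics/c2.png

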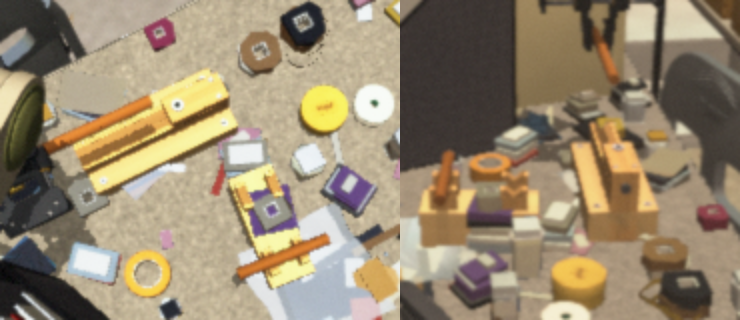

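The dowel is held, running from about (172,184) to (225,161) in the full top view, roughly along the groove. The short dowel is still on the rack. I'll measure the held dowel's tip and slope.

```bash
cat >> h.py <<'E'
def P3(n):
    i,R,t=cam(n);K=np.array([[i["fx"],0,i["cx"]],[0,i["fy"],i["cy"]],[0,0,1]]);return K@np.c_[R,t]
def orange(p,box):
    m=cv2.inRange(cv2.cvtColor(p,cv2.COLOR_BGR2HSV),(4,150,70),(16,255,255));k=np.zeros_like(m);y0,y1,x0,x1=box;k[y0:y1,x0:x1]=m[y0:y1,x0:x1]
    n,l,s,c=cv2.connectedComponentsWithStats(k);j=1+np.argmax(s[1:,4]);return np.argwhere(l==j)[:,::-1].astype(np.float32)
def ends(q):
    vx,vy,x,y=cv2.fitLine(q,cv2.DIST_L2,0,.01,.01).ravel();t=(q-[x,y])@[vx,vy];return np.array([[x+vx*k,y+vy*k] for k in(t.min()-.5,t.max()+.5)])
JO=np.array([599.2,-173.1]);U=np.array([.468,-.884]);W=np.array([.884,.468])
def jig(X): return np.array([(X[:2]-JO)@U,(X[:2]-JO)@W,X[2]]).round(1)
E
python3 - <<'E'
from h import *
p=cv2.imread("pics/top2.png");q=orange(p,(150,195,165,235));e=ends(q);print(len(q),e)
q2=orange(cv2.imread("pics/side2.png"),(110,155,275,310));e2=ends(q2);print(len(q2),e2)
P=cloud("top",np.load("top2.npy"));Q=P[q[:,1].astype(int),q[:,0].astype(int)];Q=Q[(Q[:,2]>120)]
J=np.array([jig(x) for x in Q]);a=np.polyfit(J[:,0],J[:,2],1);b=np.polyfit(J[:,0],J[:,1],1);print("z slope",a,"y slope",b,J[:,0].min(),J[:,0].max(),len(J))
A,B=e[np.argmax(e[:,0])],e2[np.argmax(e2[:,1])]
X=cv2.triangulatePoints(P3("top"),P3("side"),A.reshape(2,1),B.reshape(2,1));X=(X[:3]/X[3]).ravel();print("front",X,jig(X))
# jig axis from top edges in image: cover z=103 verify with new depth
E
```

```text
340 [[171.63876 184.55841]
 [225.29427 159.5967 ]]
126 [[286.78574 123.54665]
 [297.44513 151.36488]]
z slope [9.81305690e-02 2.03183064e+02] y slope [-0.03429458 -6.9272562 ] -126.0 5.1 340
front [ 602.881   -178.61469  182.2211 ] [  6.6   0.7 182.2]
```

```bash
python3 - <<'E'
from h import *
p=cv2.imread("pics/top2.png");q=orange(p,(150,195,165,235))
d=np.load("top2.npy");P=cloud("top",d);Q=P[q[:,1].astype(int),q[:,0].astype(int)]
J=np.array([jig(x) for x in Q])
for a in range(-130,10,20):
    k=(J[:,0]>=a)&(J[:,0]<a+20);print(a,k.sum(),np.percentile(J[k],[10,50,90],axis=0).round(1)[:,1:].tolist())
p=cv2.imread("pics/side2.png");d=np.load("side2.npy");q=orange(p,(110,155,275,310));P=cloud("side",d);Q=P[q[:,1].astype(int),q[:,0].astype(int)]
J=np.array([jig(x) for x in Q]);o=np.argsort(J[:,0]);
for c in np.array_split(J[o],6):print(np.median(c,0))
E
```

```text
-130 39 [[-8.1, 189.1], [-3.7, 192.0], [2.0, 194.5]]
-110 52 [[-7.8, 188.0], [-3.0, 192.0], [2.1, 194.2]]
-90 53 [[-8.0, 189.0], [-3.6, 191.9], [2.7, 194.3]]
-70 53 [[-8.2, 188.4], [-3.8, 191.9], [1.6, 194.1]]
-50 55 [[-8.5, 188.5], [-3.6, 191.4], [1.5, 194.7]]
-30 52 [[-8.4, 188.8], [-3.8, 191.7], [1.5, 194.3]]
-10 36 [[-8.2, 190.4], [-3.6, 192.2], [2.2, 193.6]]
[-147.3    0.   195.1]
[-110.5   -0.7  194.6]
[-77.5  -1.9 194.3]
[-45.7  -2.2 194.2]
[-13.4  -2.7 194.6]
[  5.4  -1.7 190.5]
```

jog_arm(commands=[0.8,0.22,0.12,-3,0,0,0,0.8,0.22,0.12,-6,0,0,0,0.8,0.22,0.12,-8,0,0,0,0.8,0.22,0.12,-9,0,0,0,0.8,0.22,0.12,-9.5,0,0,0,0.8,0.22,0.12,-9.8,0,0,0,0.8,0.22,0.12,-10,0,0,0,0.8,0.22,0.12,-10,0,0,0])

```text
time_s: 6.5
ee_pos: [529.2, -35.8, 72.2]
tcp_rot: [0.0, 0.516, 0.857, 0.0]
contact_force: [0.2, 0.1, 0.1]
width: 15.2
grip_force: 30.0
```

jog_arm(commands=[0.8,0,0,-0.2,0,0,0,0.8,0,0,-0.4,0,0,0,0.8,0,0,-0.5,0,0,0,0.8,0,0,-0.5,0,0,0])

```text
time_s: 6.9
ee_pos: [528.9, -35.7, 66.6]
tcp_rot: [-0.0, 0.516, 0.857, -0.0]
contact_force: [0.1, 0.6, -0.5]
width: 14.7
grip_force: 30.0
```

jog_arm(commands=[0.8,0,0,-0.1,0,0,0,0.8,0,0,-0.2,0,0,0,0.8,0,0,-0.2,0,0,0])

```text
time_s: 7.2
ee_pos: [529.0, -35.7, 64.7]
tcp_rot: [0.0, 0.516, 0.857, 0.0]
contact_force: [0.3, -0.2, -0.5]
width: 14.7
grip_force: 30.0
```

```bash
python3 - <<'E'
from h import *
for n in("top","side"):
    p,d=viewer.read_camera(n);cv2.imwrite(f"pics/{n}3.png",p);np.save(n+"3.npy",d)
a=cv2.imread("pics/top3.png")[140:200,160:270];b=cv2.imread("pics/side3.png")[110:240,240:360]
cv2.imwrite("pics/c3.png",np.hstack([cv2.resize(a,(440,240),interpolation=2),cv2.resize(b,(222,240),interpolation=2)]))
P=cloud("top",d:=np.load("top3.npy"));q=orange(cv2.imread("pics/top3.png"),(150,200,165,250))
J=np.array([jig(x) for x in P[q[:,1].astype(int),q[:,0].astype(int)]])
for a in range(-150,20,20):
    k=(J[:,0]>=a)&(J[:,0]<a+20)
    if k.sum()>4:print(a,k.sum(),np.percentile(J[k],[10,50,90],axis=0).round(1)[:,1:].tolist())
print(ends(q))
E
```

```text
-130 32 [[-4.0, 83.2], [0.0, 85.3], [5.2, 87.3]]
-110 63 [[-14.5, 74.5], [-2.1, 83.9], [5.3, 87.3]]
-90 53 [[-6.5, 79.1], [-1.5, 84.5], [5.7, 87.2]]
-70 51 [[-6.5, 78.3], [-1.1, 84.2], [6.6, 86.4]]
-50 55 [[-6.9, 79.1], [-1.7, 84.5], [5.4, 87.2]]
-30 54 [[-6.7, 75.7], [-1.2, 84.6], [6.1, 87.5]]
-10 41 [[-6.7, 79.8], [-1.2, 84.9], [6.2, 87.3]]
[[180.50267 193.18372]
 [228.53961 169.90353]]
```

View pics/c3.png

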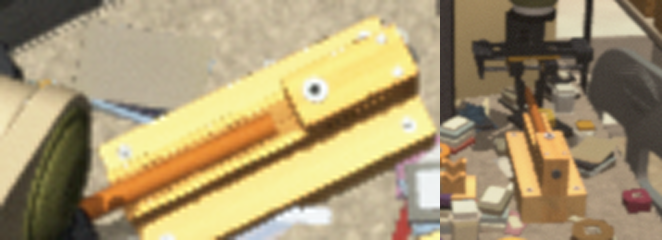

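The dowel lies in the groove. In the full top view it runs from (180,193) to (229,170), and its front end is short of the cover edge at about (233,167). Now release, back off and get behind it.

jog_arm(commands=[1.6,0,0,0,0,0,0,2,0,0,0,0,0,0,2.6,0,0,0,0,0,0,3.2,0,0,0,0,0,0,4,0,0,0,0,0,0,4,0,0,2,0,0,0,4,0,0,5,0,0,0,4,0,0,5,0,0,0])

```text
time_s: 8.1
ee_pos: [530.6, -36.1, 118.0]
tcp_rot: [0.003, 0.516, 0.857, 0.001]
contact_force: [0.5, -0.5, 0.2]
width: 39.9
grip_force: 0.0
```

jog_arm(commands=[3,-1.5,2.8,0,0,0,0,1.5,-3,5.6,0,0,0,0,0,-3,5.6,0,0,0,0,0,-3,5.6,0,0,0,0,0,-3,5.6,0,0,0,0,0,-3,5.6,0,0,0,0])

```text
time_s: 8.7
ee_pos: [499.3, 19.6, 114.5]
tcp_rot: [0.0, 0.517, 0.856, -0.0]
contact_force: [0.4, 1.2, -0.5]
width: 0.5
grip_force: 0.0
```

```bash
python3 - <<'E'
from h import *
for n in("top","side"):
    p,d=viewer.read_camera(n);cv2.imwrite(f"pics/{n}4.png",p);np.save(n+"4.npy",d)
a=cv2.imread("pics/top4.png")[140:220,150:270];b=cv2.imread("pics/side4.png")[110:240,240:360]
cv2.imwrite("pics/c4.png",np.hstack([cv2.resize(a,(480,320),interpolation=2),cv2.resize(b,(296,320),interpolation=2)]))
P=cloud("top",d:=np.load("top4.npy"));q=orange(cv2.imread("pics/top4.png"),(150,215,160,250))
print(ends(q),[jig(ray("top",*e,83)) for e in ends(q)]);s=r.state();print(s["ee_pos"],jig(s["ee_pos"]),s["contact_force"],s["width"])
J=np.array([jig(x) for x in P[q[:,1].astype(int),q[:,0].astype(int)]])
for a in range(-200,20,40):
    k=(J[:,0]>=a)&(J[:,0]<a+40)
    if k.sum()>4:print(a,k.sum(),np.percentile(J[k],[10,50,90],axis=0).round(1)[:,1:].tolist())
E
```

```text
[[158.44943 202.90102]
 [228.43991 169.65552]] [array([-186.6,    0.4,   83. ]), array([ 6.6,  0.3, 83. ])]
[499.1953967   19.72360826 114.55577082] [-217.3    1.8  114.6] [ 0.30172816 -0.36127312 -0.39052297] 0.3896841253777808
-200 57 [[-5.0, 79.2], [-0.5, 83.5], [6.3, 86.7]]
-160 85 [[-4.8, 80.8], [0.3, 83.5], [5.8, 87.0]]
-120 100 [[-5.5, 79.5], [-0.2, 84.1], [6.9, 86.3]]
-80 103 [[-5.5, 77.7], [-0.3, 83.5], [6.5, 86.5]]
-40 109 [[-5.8, 78.1], [-0.3, 83.2], [7.6, 87.6]]
0 14 [[-4.4, 73.9], [0.8, 83.2], [8.0, 85.9]]
```

View pics/c4.png

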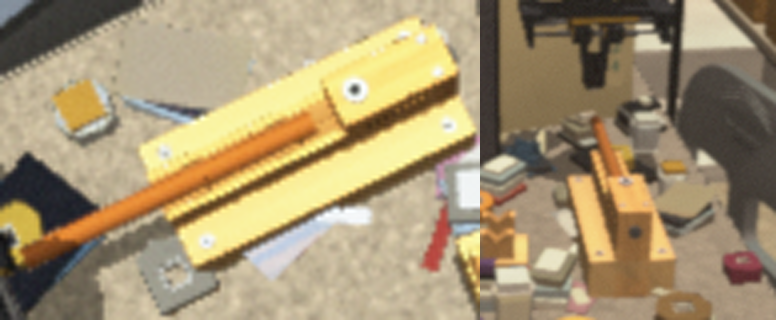

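The dowel lies level in the groove, with its rear end at jig x≈−193 and its front end at about +6.6. The shut fingers are behind it at −217. Next, lower and advance.

jog_arm(commands=[0,0,0,-2,0,0,0,0,0,0,-4,0,0,0,0,0,0,-4.6,0,0,0,0,0,0,-4.6,0,0,0,0,0.09,-0.18,-4.6,0,0,0,0,0.19,-0.35,-4.6,0,0,0,0,0.28,-0.53,-4.6,0,0,0,0,0.37,-0.71,-4.6,0,0,0])

```text
time_s: 9.6
ee_pos: [502.9, 13.0, 69.1]
tcp_rot: [0.0, 0.516, 0.857, 0.0]
contact_force: [-0.3, -0.1, 0.4]
width: 0.7
grip_force: 0.0
```

jog_arm(commands=[0,0.09,-0.18,0,0,0,0,0,0.19,-0.35,0,0,0,0,0,0.28,-0.53,0,0,0,0,0,0.37,-0.71,0,0,0,0,0,0.47,-0.88,0,0,0,0,0,0.56,-1.06,0,0,0,0,0,0.65,-1.24,0,0,0,0,0,0.75,-1.41,0,0,0,0])

```text
time_s: 10.4
ee_pos: [510.3, -1.1, 68.7]
tcp_rot: [0.0, 0.516, 0.857, -0.0]
contact_force: [-0.0, 0.7, 0.8]
width: 0.3
grip_force: 0.3
```

```bash
cat > m.py <<'E'
from h import *
p,d=viewer.read_camera("top");q=orange(p,(150,215,160,260))
print([jig(ray("top",*e,83)) for e in ends(q)]);S=[r.state() for _ in range(1)];s=S[0];print(s["time_s"],jig(s["ee_pos"]),"F along,lat",s["contact_force"][:2]@U,s["contact_force"][:2]@W)
E
python3 m.py
```

```text
[array([-168.2,    0.7,   83. ]), array([20.3,  0. , 83. ])]
10.45 [-193.5    1.9   68.7] F along,lat -1.0174879577068514 0.3179288091242457
```

jog_arm(commands=[0,0.09,-0.18,0,0,0,0,0,0.19,-0.35,0,0,0,0,0,0.28,-0.53,0,0,0,0,0,0.37,-0.71,0,0,0,0,0,0.47,-0.88,0,0,0,0,0,0.56,-1.06,0,0,0,0,0,0.61,-1.15,0,0,0,0,0,0.61,-1.15,0,0,0,0])

```text
time_s: 11.25
ee_pos: [516.3, -12.6, 68.7]
tcp_rot: [0.0, 0.516, 0.856, -0.0]
contact_force: [0.2, -0.7, 0.9]
width: 0.4
grip_force: 0.0
```

```bash
cat > m.py <<'E'
from h import *
F=[]
for k in range(5):
    p,d=viewer.read_camera("top");s=r.state();F.append(s["contact_force"][:2]@U)
q=orange(p,(150,215,160,260));e=ends(q)
print([jig(ray("top",*x,83)) for x in e]);print(s["time_s"],jig(s["ee_pos"]),"F",np.round(F,1),np.mean(F).round(2))
E
python3 m.py
```

```text
[array([-154.9,    0.6,   83. ]), array([21.5,  0. , 83. ])]
11.5 [-180.9    1.9   68.7] F [ 0.1  1.2 -0.   0.3 -0.5] 0.18
```

jog_arm(commands=[0,0.05,-0.09,0,0,0,0,0,0.09,-0.18,0,0,0,0,0,0.14,-0.26,0,0,0,0,0,0.19,-0.35,0,0,0,0,0,0.23,-0.44,0,0,0,0,0,0.23,-0.44,0,0,0,0])

```text
time_s: 12.1
ee_pos: [518.7, -16.9, 68.7]
tcp_rot: [0.0, 0.516, 0.857, 0.0]
contact_force: [0.2, -0.7, -0.2]
width: 0.7
grip_force: 0.0
```

```bash
python3 m.py
```

```text
[array([-149.3,    5.5,   83. ]), array([ 87.6, -12.7,  83. ])]
12.35 [-175.9    1.9   68.7] F [ 0.7  0.5  0.1 -0.4  0.2] 0.23
```

jog_arm(commands=[0,0.05,-0.09,0,0,0,0,0,0.09,-0.18,0,0,0,0,0,0.14,-0.26,0,0,0,0,0,0.14,-0.26,0,0,0,0])

```text
time_s: 12.75
ee_pos: [520.0, -19.5, 68.7]
tcp_rot: [0.0, 0.516, 0.857, 0.0]
contact_force: [-0.5, -0.1, 0.1]
width: 0.6
grip_force: 0.1
```

```bash
python3 m.py
```

```text
[array([-146.1,    0.6,   83. ]), array([21.5, -0.1, 83. ])]
13.0 [-172.9    1.9   68.7] F [ 0.1  0.   0.2 -0.1  0.4] 0.11
```

jog_arm(commands=[0,0.05,-0.09,0,0,0,0,0,0.09,-0.18,0,0,0,0,0,0.14,-0.26,0,0,0,0,0,0.14,-0.26,0,0,0,0])

```text
time_s: 13.4
ee_pos: [521.4, -22.1, 68.7]
tcp_rot: [0.0, 0.516, 0.857, -0.0]
contact_force: [-0.9, -0.1, 0.6]
width: 0.7
grip_force: 0.1
```

```bash
python3 m.py
```

```text
[array([-142.8,    0.5,   83. ]), array([21.4,  0.1, 83. ])]
13.65 [-169.9    1.9   68.7] F [ 0.5  0.  -1.3 -0.6 -0.8] -0.43
```

jog_arm(commands=[0,0.05,-0.09,0,0,0,0,0,0.09,-0.18,0,0,0,0,0,0.09,-0.18,0,0,0,0])

```text
time_s: 13.95
ee_pos: [522.3, -23.9, 68.7]
tcp_rot: [0.0, 0.516, 0.857, 0.0]
contact_force: [0.3, 0.5, -0.7]
width: 0.4
grip_force: 0.1
```

```bash
python3 m.py
```

```text
[array([-141.6,    0.5,   83. ]), array([21.4,  0.1, 83. ])]
14.2 [-167.9    1.9   68.7] F [ 0.2 -0.2  0.5 -0.7 -0.8] -0.2
```

jog_arm(commands=[0,0.05,-0.09,0,0,0,0,0,0.09,-0.18,0,0,0,0,0,0.14,-0.26,0,0,0,0,0,0.14,-0.26,0,0,0,0])

```text
time_s: 14.6
ee_pos: [523.7, -26.5, 68.7]
tcp_rot: [0.0, 0.516, 0.857, -0.0]
contact_force: [0.0, -0.3, 0.2]
width: 0.6
grip_force: 0.1
```

```bash
python3 m.py
```

```text
[array([-138.4,    0.6,   83. ]), array([21.4, -0. , 83. ])]
14.85 [-165.     1.9   68.7] F [ 0.9 -0.5 -0.4 -1.   0.8] -0.06
```

jog_arm(commands=[0,0.05,-0.09,0,0,0,0,0,0.09,-0.18,0,0,0,0,0,0.09,-0.18,0,0,0,0])

```text
time_s: 15.15
ee_pos: [524.6, -28.3, 68.7]
tcp_rot: [0.0, 0.516, 0.857, 0.0]
contact_force: [0.2, -0.4, 0.5]
width: 0.6
grip_force: 0.1
```

```bash
python3 m.py
```

```text
[array([-136.1,    0.6,   83. ]), array([21.4,  0. , 83. ])]
15.4 [-163.     1.8   68.7] F [-0.6  0.4 -0.1 -0.3 -0.3] -0.18
```

jog_arm(commands=[0,0.05,-0.09,0,0,0,0,0,0.09,-0.18,0,0,0,0,0,0.14,-0.26,0,0,0,0,0,0.14,-0.26,0,0,0,0])

```text
time_s: 15.8
ee_pos: [526.0, -30.9, 68.7]
tcp_rot: [0.0, 0.516, 0.857, -0.0]
contact_force: [0.2, 1.0, -0.4]
width: 0.6
grip_force: 0.1
```

```bash
python3 m.py
```

```text
[array([-132.7,    6. ,   83. ]), array([ 87.3, -14.9,  83. ])]
16.05 [-160.     1.9   68.7] F [ 0.  -0.1 -0.3 -0.4 -1.2] -0.38
```

jog_arm(commands=[0,0.05,-0.09,0,0,0,0,0,0.09,-0.18,0,0,0,0,0,0.14,-0.26,0,0,0,0,0,0.14,-0.26,0,0,0,0])

```text
time_s: 16.45
ee_pos: [527.4, -33.5, 68.7]
tcp_rot: [-0.0, 0.516, 0.857, -0.0]
contact_force: [-0.0, -0.2, 0.6]
width: 0.2
grip_force: 0.1
```

```bash
python3 m.py
```

```text
[array([-129.5,    0.5,   83. ]), array([21.5, -0.1, 83. ])]
16.7 [-157.1    1.9   68.8] F [ 0.3  0.2 -1.   0.4  0.2] 0.01
```

jog_arm(commands=[0,0.05,-0.09,0,0,0,0,0,0.09,-0.18,0,0,0,0,0,0.14,-0.26,0,0,0,0,0,0.14,-0.26,0,0,0,0])

```text
time_s: 17.1
ee_pos: [528.8, -36.1, 68.7]
tcp_rot: [-0.0, 0.516, 0.857, -0.0]
contact_force: [-0.6, 0.8, 0.2]
width: 0.4
grip_force: 0.1
```

```bash
python3 m.py
```

```text
[array([-126.1,   -1.6,   83. ]), array([21.3,  0.7, 83. ])]
17.35 [-154.1    1.9   68.8] F [-0.1 -0.3 -0.3  0.1  0.1] -0.08
```

jog_arm(commands=[0,0.05,-0.09,0,0,0,0,0,0.09,-0.18,0,0,0,0,0,0.14,-0.26,0,0,0,0,0,0.14,-0.26,0,0,0,0])

```text
time_s: 17.75
ee_pos: [530.2, -38.7, 68.7]
tcp_rot: [0.0, 0.516, 0.857, -0.0]
contact_force: [-0.5, 0.2, 0.3]
width: 0.2
grip_force: 0.1
```

```bash
python3 m.py
```

```text
[array([-123.8,   -2.6,   83. ]), array([21.3,  1.1, 83. ])]
18.0 [-151.1    1.9   68.8] F [ 0.  -0.4  0.4 -0.8 -0.7] -0.29
```

```bash
python3 - <<'E'
from h import *
a,_=viewer.read_camera("top");b,d=viewer.read_camera("side")
a=a[140:220,150:270];b=b[115:195,270:350]
cv2.imwrite("pics/c5.png",np.hstack([cv2.resize(a,(480,320),interpolation=2),cv2.resize(b,(320,320),interpolation=2)]))
E
```

```text
(no output)
```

View pics/c5.png

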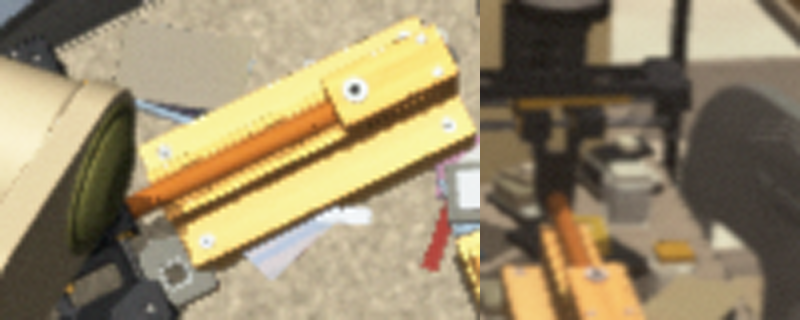

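In the side crop the shut fingers sit right behind the dowel's rear end, at (558,195). In the top crop the dowel runs under the cover at (335,110). I'll keep going gently.

jog_arm(commands=[0,0.05,-0.09,0,0,0,0,0,0.09,-0.18,0,0,0,0,0,0.14,-0.26,0,0,0,0,0,0.14,-0.26,0,0,0,0])

```text
time_s: 18.5
ee_pos: [531.3, -40.9, 68.6]
tcp_rot: [-0.001, 0.516, 0.857, 0.0]
contact_force: [-1.3, 4.1, 0.6]
width: 0.3
grip_force: 2.0
```

```bash
python3 m.py
```

```text
[array([-120.4,   -3.9,   83. ]), array([21.4,  1. , 83. ])]
18.75 [-148.4    1.9   68.7] F [-4.3 -4.4 -4.3 -4.6 -4.8] -4.5
```

Clear contact: 4.5 N along the groove, steady. Now I'll ease back slowly so the spring brings the dowel out.

jog_arm(commands=[0,-0.02,0.03,0,0,0,0,0,-0.03,0.06,0,0,0,0,0,-0.05,0.09,0,0,0,0,0,-0.06,0.12,0,0,0,0,0,-0.08,0.15,0,0,0,0,0,-0.1,0.18,0,0,0,0,0,-0.12,0.22,0,0,0,0,0,-0.14,0.26,0,0,0,0])

```text
time_s: 19.55
ee_pos: [530.4, -38.8, 68.8]
tcp_rot: [0.0, 0.516, 0.857, -0.0]
contact_force: [0.6, -0.5, -0.4]
width: 0.3
grip_force: 0.0
```

jog_arm(commands=[0,-0.03,0.05,0,0,0,0,0,-0.06,0.12,0,0,0,0,0,-0.14,0.26,0,0,0,0,0,-0.5,0.9,0,0,0,0,0,-1,1.9,0,0,0,0,0,-1.9,3.5,0,0,0,0,0,-2.8,5.3,0,0,0,0,0,-2.8,5.3,0,0,0,0])

```text
time_s: 20.35
ee_pos: [500.6, 16.9, 68.7]
tcp_rot: [-0.001, 0.515, 0.857, -0.0]
contact_force: [-0.2, -0.2, -0.6]
width: 0.5
grip_force: 0.0
```

jog_arm(commands=[0,0,0,3,0,0,0,0,0,0,6,0,0,0,0,0,0,9,0,0,0,0,0,0,9,0,0,0,0,0,0,9,0,0,0])

```text
time_s: 20.85
ee_pos: [502.0, 14.5, 158.7]
tcp_rot: [0.0, 0.516, 0.857, 0.0]
contact_force: [-0.4, 0.3, -0.4]
width: 0.5
grip_force: 0.0
```

```bash
python3 m.py; python3 - <<'E'
from h import *
a,_=viewer.read_camera("top");b,d=viewer.read_camera("side")
a=a[140:220,150:270];b=b[115:195,270:350]
cv2.imwrite("pics/c6.png",np.hstack([cv2.resize(a,(480,320),interpolation=2),cv2.resize(b,(320,320),interpolation=2)]))
E
```

```text
[array([-141.5,    5.2,   83. ]), array([ 76.2, -11.6,  83. ])]
21.1 [-211.4    1.7  157.8] F [ 1.4 -0.4  0.   0.3  0.9] 0.45
```

View pics/c6.png

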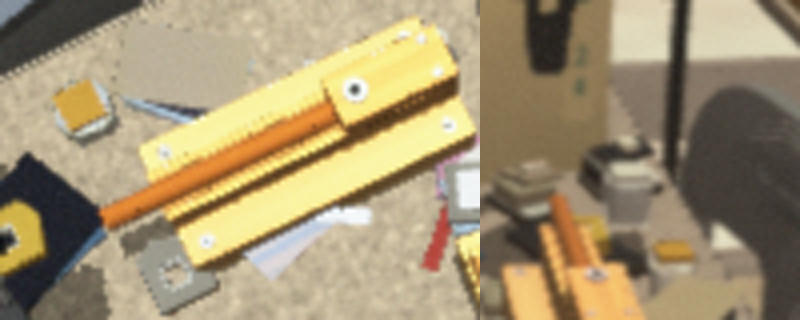

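The dowel is free in the groove with its rear end at about (176,193), jig x≈−141. That matches the spring return, and the gripper is clear. Handing in.

```bash
python3 -c "
from bench import ticket
print(ticket.job_done())"
```

```text
the job is handed in; nothing more can be done
None
```

I laid the long dowel in the groove, pushed it against the hidden stop until I read about 4.5 N, and eased off. It was free in the groove with the gripper clear when I handed in at about 21 s; the hand-in returned no verdict.

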